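# Close the dust-tight bearing box

## Task

Put the lid squarely on the bearing box, right down on the rim, while its four clips are still open. Then snap the clips fully home over the rim, corner to opposite corner so that the seal beds evenly: both clips of one diagonal first, then the other two. Push each clip only as hard as it takes to snap in and come to its stop (30 N at most), and leave the other things on the bench alone.

Things in the scene. Friction and masses are not known exactly. Their poses are not given: they have to be found in the camera images.
- box_rim (a point): Centre of the open mouth of the blue parts box, level with the rim top, 100 mm above the bench. The box is fixed; over the rim it is 224 mm long (y) and 164 mm wide (x), z up; mouth 126 mm (x) by 190 mm (y). The rim is a collar 16 mm high; along both long sides a bead 3 mm wide hangs 2.5 mm below the collar's outer edge. Bearings and cartons lie inside below the rim.
- lid_grip (a point): Centre of the black handle bar on top of the loose grey lid: 114 mm long along the lid's y, 14 mm wide along x, 15 mm high, 20 mm clear under it between its end posts. The lid starts right way up on the bench on either side of the box and weighs about 0.5 kg in all.
- lid_seat (a point): Centre of the lid's face that comes to lie on the rim top, 38 mm below the handle bar's centre. Plate 160 mm (x) by 220 mm (y, long side) by 10 mm, z up. A plug lip below it, 12 mm deep, its foot tapered in by 2.5 mm, enters the mouth with about 0.6 mm (x) and 1 mm (y) of play each side. Seated, this point is on box_rim with y axes parallel, either way round.
- clip_a (a joint): Angle of clip a (rad), hinged at the -x, +y corner of the lid (lid axes, on a long side), diagonally opposite clip c: 0 (within 0.08) snapped shut, hanging down over the rim; 1.57 level outwards; 2.3 fully open. Stiff hinge, stays where left. Black flap 44 mm wide, 48 mm long,  the hinge lies 84.5 mm (x) and 62 mm (y) from the lid's centre and 7 mm above lid_seat.
- clip_a_edge (a point): Point to press on clip a: outer side of its rolled lower edge (8 mm thick), 44 mm from the hinge, mid-width; x points out of the face. Shut, it is 37 mm below the rim top, 92 mm from the lid's centre line. Pushed in, its sprung hook meets the bead near 0.25 rad, resists with 12 to 20 N, then jumps in behind it near 0.08 (short of that it springs back); hard stop 3 mm on. Dragging the edge up binds it: push in and slightly down.
- clip_b (a joint): Angle of clip b (rad), hinged at the +x, +y corner of the lid (lid axes, on a long side), diagonally opposite clip d: 0 (within 0.08) snapped shut, hanging down over the rim; 1.57 level outwards; 2.3 fully open. Stiff hinge, stays where left. Same flap as clip a.
- clip_b_edge (a point): Point to press on clip b: outer side of its rolled lower edge (8 mm thick), 44 mm from the hinge, mid-width; x points out of the face. Shut, it is 37 mm below the rim top, 92 mm from the lid's centre line. Pushed in, its sprung hook meets the bead near 0.25 rad, resists with 12 to 20 N, then jumps in behind it near 0.08 (short of that it springs back); hard stop 3 mm on. Dragging the edge up binds it: push in and slightly down.
- clip_c (a joint): Angle of clip c (rad), hinged at the +x, -y corner of the lid (lid axes, on a long side), diagonally opposite clip a: 0 (within 0.08) snapped shut, hanging down over the rim; 1.57 level outwards; 2.3 fully open. Stiff hinge, stays where left. Same flap as clip a.
- clip_c_edge (a point): Point to press on clip c: outer side of its rolled lower edge (8 mm thick), 44 mm from the hinge, mid-width; x points out of the face. Shut, it is 37 mm below the rim top, 92 mm from the lid's centre line. Pushed in, its sprung hook meets the bead near 0.25 rad, resists with 12 to 20 N, then jumps in behind it near 0.08 (short of that it springs back); hard stop 3 mm on. Dragging the edge up binds it: push in and slightly down.
- clip_d (a joint): Angle of clip d (rad), hinged at the -x, -y corner of the lid (lid axes, on a long side), diagonally opposite clip b: 0 (within 0.08) snapped shut, hanging down over the rim; 1.57 level outwards; 2.3 fully open. Stiff hinge, stays where left. Same flap as clip a.
- clip_d_edge (a point): Point to press on clip d: outer side of its rolled lower edge (8 mm thick), 44 mm from the hinge, mid-width; x points out of the face. Shut, it is 37 mm below the rim top, 92 mm from the lid's centre line. Pushed in, its sprung hook meets the bead near 0.25 rad, resists with 12 to 20 N, then jumps in behind it near 0.08 (short of that it springs back); hard stop 3 mm on. Dragging the edge up binds it: push in and slightly down.
- sealant: White bottle with red cap, 52 mm in diameter, 170 mm tall, standing on the bench at one side; origin under its centre. Not part of the job.
- oiler: Red oil can with a spout, 72 mm in diameter, 150 mm tall, standing on the bench at the other side; origin under its centre. Not part of the job.
- spare_bearing: Steel bearing ring, 62 mm in diameter, 16 mm high, lying flat beyond the work; origin under its centre. Not part of the job.
- spanner: Steel spanner, 190 mm long, lying on the bench beyond the work; origin under its middle, x along it. Not part of the job.

How it is judged:
By the outcome, as a careful person would: the job done as asked, in the order asked, and still so for the second after the job is handed in, with the robot touching nothing.
It also fails if it takes over 72 s, if anything falls off the work surface, if the arm or the gripper's body presses on something with over 40 N, if the wrist force passes 120 N, or if a joint passes its speed limit or range.

## Robot

A 6-joint arm with a two-finger parallel gripper is mounted at the origin on the work surface. World frame = base frame: x ahead of the robot, y to its left, z up, the work surface at z = 0. Lengths are in m, angles in rad, forces in N, time in s.
With the tool pointing down it reaches from about 0.3 to 0.875 m from the base axis. Payload 6.4 kg.
Tool frame: the origin (TCP) lies at the very end of the fingers, on their centre line; the grasp point (between the pads) lies grasp_offset behind it (grasp_offset is the distance from the TCP to the grasp point, in m); x points along the fingers, y is the direction in which the jaws open and shut, and the axes are right-handed (so a half turn about x gives the same grasp; the last joint's range is limited). The gripper opens to 88 mm and grips with 3 to 60 N. Pads are 18 mm wide; open, the fingers measure 123 mm over their backs; the gripper's body (75 mm by 187 mm) begins 45 mm behind the grasp point.
Start: joints at [0.927, 0.181, 1.607, -0, 1.354, -0.206], TCP at [0.244, 0.521, 0.239] pointing down, gripper open.
Joint ranges: [-2.99, 2.99], [-0.89, 2.07], [0.3, 2.58], [-1.14, 4.28], [0, 2.63], [-3.12, 3.12]. Speed limits (rad/s): [2.57, 2.57, 3.01, 3.14, 3.14, 3.14].

## Interface

Orientations are given as a rotation vector (axis times angle).
In Python, from cell import * gives the robot as it stands.
- The arm moves only by the shell command python3 -m handwheel 'ROWS' [OPENING]. ROWS is JSON, a list of rows, each an object with "translation": the shift along the tool's x, y, z in m, a list of three; "turn": the turn about the tool's x in degrees. A call has 1 to 10 rows; each row shifts and turns the commanded pose from where the row before left it, along the tool's axes as they then stand; what a row does not reach is not made up. A row lasts 1/10 s, in which the tool goes at most 50 mm and 8.59 degrees, less where a joint would pass 70% of its speed; a pose out of reach is approached as far as the arm can. A call is refused whole if a number of a shift passes 0.05 or a number of a turn 8.59, either way. A call with a gripper value outside its range is refused whole. OPENING is the closure, from 0 (fully open) to 1 (shut), set as the call begins (- or left out, the last holds). The fingers move at their own pace and stop on an object; the grip force is fixed at half the most. Time passes only in rows, so rows that do not move let the fingers close. It gives the time, the measured TCP pose, the force and the opening at its end, in the units of the state.
- sense(): the state, without advancing time (a new reading comes with each control period).
- snapshot(name): name is "side" or "top" or "wrist"; returns (picture, depth): 480x640x3 uint8, red, green, blue; 480x640 float32, m along the optical axis (not along the pixel's ray), 0 where there is no reading.
- calibration(name): a dict with "K" (3x3 intrinsics, pixels), "rvec" (rotation vector, rad) and "tvec" (3), from world to camera coordinates, as OpenCV has them; the wrist camera has in their place "tool_from_camera" (4x4, takes a point from camera to tool coordinates, whose origin is the TCP and whose axes are the tool frame's). Camera axes: x right, y down, z forward; pixel columns grow to the right and rows downward; lengths in m; the calibration is good to about 2 mm. A picture is of the moment at which its call begins: read the wrist's pose just before it. calibration takes no time and is no camera call.
- sign_off(): hands the job in, once; it reports no verdict.
The state is a dict: "time": time; "joints": joint angles; "joint_vel": joint speeds; "effort": joint torques, N m; "tool_pos": TCP position; "ee_rot": TCP orientation; "force": force on the tool from outside, world axes, zero at the start; "wrist_torque": the same for the moment, N m; "grip_width": opening from 0.0 (shut) to 1.0 (fully open).
Only numpy, scipy, OpenCV 4.12 (cv2) and the standard library are available. Lean on these libraries where they do the work, as an engineer would, in place of code of your own. Each camera call takes 0.05 s, during which the arm holds its last target. There are 200 camera calls.

## Working session

There is one attempt and no reset: what is moved stays moved. The work goes in short steps, Python scripts to look and compute and a shell command to move; the robot and the scene stay as the last step left them, time stands still between calls to the robot, and variables do not carry over. Pictures are saved under pics/ and viewed, about 8 in all and at most 12, crops included, and the job is handed in when it is done.

```bash
ls; mkdir -p pics; cat > h.py <<'E'
from cell import *
import numpy as np, cv2
from scipy.spatial.transform import Rotation as R
def cam(n):
    c=calibration(n); K=np.array(c["K"]); 
    if "rvec" in c:
        Rm=cv2.Rodrigues(np.array(c["rvec"],float))[0]; t=np.array(c["tvec"]).ravel()
        return K,Rm.T,-Rm.T@t
    s=sense(); T=np.array(c["tool_from_camera"]); Rt=R.from_rotvec(s["ee_rot"]).as_matrix()
    return K,Rt@T[:3,:3],Rt@T[:3,3]+np.array(s["tool_pos"])
def cloud(c,d):
    K,Rm,p=c; v,u=np.mgrid[:480,:640]
    X=np.stack([(u-K[0,2])/K[0,0]*d,(v-K[1,2])/K[1,1]*d,d],-1)
    return X@Rm.T+p
def onplane(c,u,v,z):
    K,Rm,p=c; r=Rm@np.array([(u-K[0,2])/K[0,0],(v-K[1,2])/K[1,1],1]); return p+r*(z-p[2])/r[2]
def st():
    s=sense(); Rt=R.from_rotvec(s["ee_rot"]).as_matrix()
    print("t",round(s["time"],2),"p",np.round(s["tool_pos"],4),"F",np.round(s["force"],1),"M",np.round(s["wrist_torque"],2),"g",round(s["grip_width"],3)); print(np.round(Rt,3).tolist(), np.round(s["joints"],3))
E
python3 - <<'E'
from h import *
st()
for n in("top","side"):
    c=cam(n); im,d=snapshot(n); np.savez(f"{n}0.npz",im=im,d=d); cv2.imwrite(f"pics/{n}0.png",im[:,:,::-1]); print(n,np.round(c[2],3),np.round(c[1],2).tolist(),c[0][0,0])
E
```

```text
pics
t 0.0 p [0.2434 0.5203 0.2378] F [-0.5  0.5 -0.5] M [ 0.04 -0.01 -0.01] g 0.998
[[-0.001, 0.424, 0.906], [-0.001, 0.906, -0.424], [-1.0, -0.002, -0.0]] [ 0.927  0.182  1.608 -0.     1.354 -0.206]
top [ 0.408 -0.012  1.303] [[0.03, -0.99, 0.16], [-1.0, -0.03, 0.01], [-0.0, -0.16, -0.99]] 567.9755723469191
side [ 0.068 -0.6    0.99 ] [[0.73, -0.51, 0.46], [-0.69, -0.54, 0.49], [-0.0, -0.67, -0.75]] 494.50597604924013
```

View pics/top0.png

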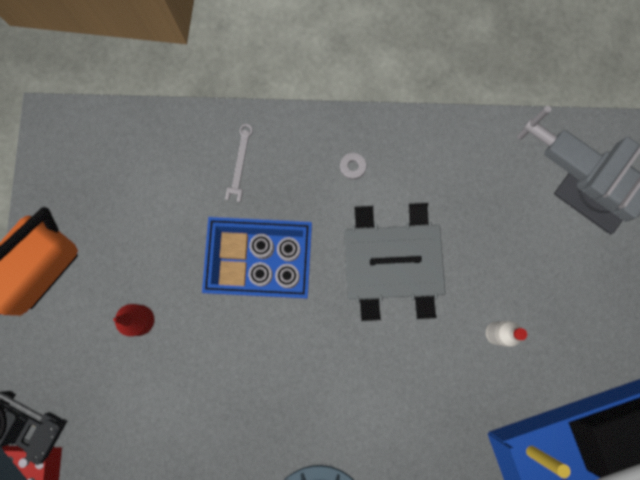

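View pics/side0.png

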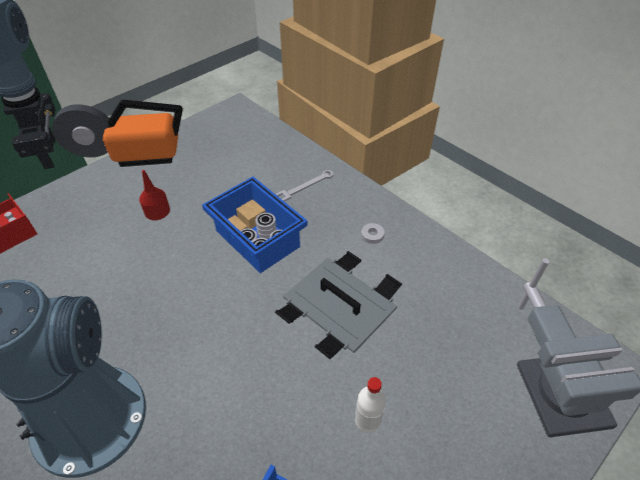

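```bash
cat > m.py <<'E'
from h import *
z=np.load("top0.npz"); im,d=z["im"],z["d"]; c=cam("top"); P=cloud(c,d)
x,y,zz=P[...,0],P[...,1],P[...,2]
def rect(m,n):
    pts=np.array([ (a,b) for a,b in P[m][:,:2]],np.float32)*1000
    r=cv2.minAreaRect(pts); print(n,m.sum(),"c",np.round(r[0],1),"size",np.round(r[1],1),"ang",round(r[2],2),"z",np.round(np.median(P[m][:,2]),4),"mean",np.round(P[m].mean(0),4))
w=(x>.25)&(x<.75)
U=np.mgrid[:480,:640][1];V=np.mgrid[:480,:640][0]
b=(U>190)&(U<325)&(V>200)&(V<310)&(zz>.09)&(zz<.115); rect(b,"rim")
l=(U>335)&(U<455)&(V>195)&(V<330)
print(np.histogram(zz[l],bins=np.arange(-.01,.09,.005)))
rect(l&(zz>.05),"handle")
g=l&(im.max(-1)<45); rect(g,"dark")
n,lab,s,cc=cv2.connectedComponentsWithStats(g.astype(np.uint8))
for i in range(1,n):
    if s[i,4]>80: rect(lab==i,f"blk{i}")
rect(l&(zz>.015)&(zz<.04)&(V>222)&(V<300),"plate")
for (nm,u,v) in [("bottle",505,334),("bearing",353,166),("spanner",240,165)]: print(nm,P[v,u])
E
python3 m.py
```

```text
rim 2958 c [552.3 146.5] size [224.9 164.7] ang 88.77 z 0.1005 mean [0.5513 0.1472 0.1004]
(array([ 107, 2829, 3975,  388,   30, 1229, 4849, 1785,  232,  111,   24,
          7,   61,  219,   59,    0,    0,    0,    0]), array([-0.01 , -0.005,  0.   ,  0.005,  0.01 ,  0.015,  0.02 ,  0.025,
        0.03 ,  0.035,  0.04 ,  0.045,  0.05 ,  0.055,  0.06 ,  0.065,
        0.07 ,  0.075,  0.08 ,  0.085]))
handle 379 c [512.9 -92.7] size [ 69.7 254.6] ang 37.2 z 0.058 mean [ 0.5437 -0.1394  0.1889]
dark 1600 c [ 551.5 -119.5] size [268.8 236.3] ang 4.55 z 0.0261 mean [ 0.5565 -0.1559  0.0339]
blk1 341 c [ 542.9 -129.3] size [ 53.8 352.7] ang 57.72 z 0.0268 mean [ 0.6685 -0.2079  0.0309]
blk2 330 c [660.7 -85.5] size [46.6 37.7] ang 1.44 z 0.0204 mean [ 0.6601 -0.0853  0.0204]
blk3 223 c [510.4 -92.9] size [ 64.2 252.3] ang 37.5 z 0.0578 mean [ 0.5576 -0.1548  0.0633]
blk4 363 c [ 446.2 -127.7] size [ 46.5 238.3] ang 7.19 z 0.0252 mean [ 0.4579 -0.2233  0.0361]
blk5 343 c [ 449. -102.] size [42.8 39.2] ang 2.52 z 0.0281 mean [ 0.4491 -0.1015  0.0286]
plate 6729 c [ 561.  -154.7] size [175.2 224.7] ang 1.91 z 0.0227 mean [ 0.5592 -0.1547  0.0228]
bottle [ 0.40419428 -0.37326215  0.12067256]
bearing [ 0.78653973 -0.05820226 -0.00246076]
spanner [0.77851156 0.20868774 0.00725682]
```

```bash
python3 -m handwheel '[{"translation":[0,-0.0208,0.0438],"turn":0},{"translation":[0,-0.0208,0.0438],"turn":0},{"translation":[0,-0.0208,0.0438],"turn":0},{"translation":[0,-0.0208,0.0438],"turn":0},{"translation":[0,-0.0208,0.0438],"turn":0},{"translation":[0,-0.0208,0.0438],"turn":0},{"translation":[0,-0.0208,0.0438],"turn":0},{"translation":[0,-0.0208,0.0438],"turn":0},{"translation":[0,-0.0208,0.0438],"turn":0},{"translation":[0,-0.0208,0.0438],"turn":0}]'
python3 -m handwheel '[{"translation":[-0.01,0,0],"turn":8.26},{"translation":[-0.01,0,0],"turn":8.26},{"translation":[-0.01,0,0],"turn":8.26},{"translation":[-0.01,0,0],"turn":8.26},{"translation":[-0.01,0,0],"turn":8.26},{"translation":[-0.01,0,0],"turn":8.26},{"translation":[-0.01,0,0],"turn":8.26},{"translation":[-0.01,0,0],"turn":8.26},{"translation":[0,0,0],"turn":0},{"translation":[0,0,0],"turn":0}]'
python3 - <<'E'
from h import *
st(); print(np.round(calibration("wrist")["tool_from_camera"],3).tolist(), np.round(calibration("wrist")["K"],0).tolist())
c=cam("wrist"); im,d=snapshot("wrist"); np.savez("w0.npz",im=im,d=d,K=c[0],R=c[1],p=c[2]); cv2.imwrite("pics/w0.png",im[:,:,::-1])
E
```

```text
time: 1.1
tool_pos: [0.553, 0.1449, 0.2384]
ee_rot: [0.344, 1.544, -0.344]
force: [0.6, 1.5, 0.1]
grip_width: 1.003
time: 2.1
tool_pos: [0.5521, 0.1467, 0.3182]
ee_rot: [1.221, 1.202, -1.222]
force: [-0.2, -0.1, -0.8]
grip_width: 0.997
t 2.1 p [0.5521 0.1467 0.3182] F [-0.2 -0.1 -0.8] M [-0.07 -0.   -0.02] g 0.997
[[-0.001, 1.0, -0.016], [-0.0, -0.016, -1.0], [-1.0, -0.001, 0.0]] [ 0.052  0.117  1.519 -0.     1.506  0.068]
[[0.0, -0.315, 0.949, -0.146], [1.0, -0.001, -0.001, -0.001], [0.001, 0.949, 0.315, -0.083], [0.0, 0.0, 0.0, 1.0]] [[429.0, 0.0, 317.0], [0.0, 429.0, 238.0], [0.0, 0.0, 1.0]]
```

View pics/w0.png

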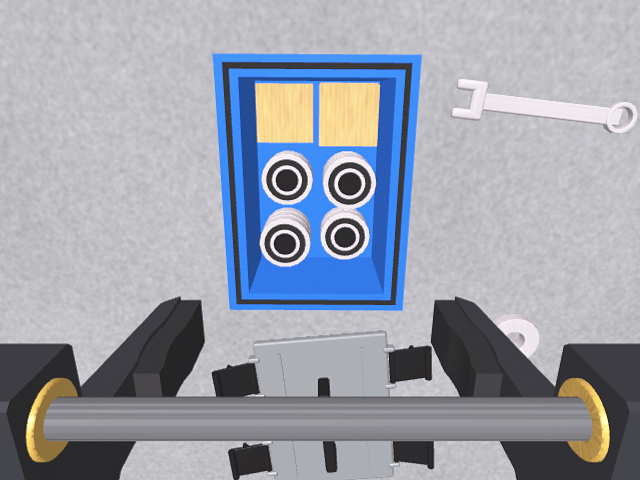

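```bash
cat > q.py <<'E'
from h import *
def plan(c,uv,z): return np.array([onplane(c,u,v,z)[:2] for u,v in uv])
def quad(c,mask,z,name):
    cs,_=cv2.findContours(mask.astype(np.uint8),cv2.RETR_EXTERNAL,cv2.CHAIN_APPROX_NONE)
    k=max(cs,key=cv2.contourArea); k=cv2.convexHull(k) if 0 else k
    P=plan(c,k.reshape(-1,2),z); r=cv2.minAreaRect((P*1000).astype(np.float32)); b=cv2.boxPoints(r)/1000
    L=[]
    for i in range(4):
        a,e=b[i],b[(i+1)%4]; t=(e-a)/np.linalg.norm(e-a); n=np.array([-t[1],t[0]])
        s=(P-a)@t/np.linalg.norm(e-a); o=abs((P-a)@n)
        Q=P[(s>.1)&(s<.9)&(o<.012)]
        vx,vy,x0,y0=cv2.fitLine((Q*1000).astype(np.float32),cv2.DIST_HUBER,0,.01,.01).ravel()
        L.append((np.array([x0,y0])/1000,np.array([vx,vy])))
        an=np.degrees(np.arctan2(vy,vx)); print(name,"side",np.round([x0,y0],1),"ang",round((an+45)%90-45,2),len(Q))
    def isec(p,q):
        A=np.stack([p[1],-q[1]],1); s=np.linalg.solve(A,q[0]-p[0]); return p[0]+s[0]*p[1]
    C=np.array([isec(L[i],L[(i+1)%4]) for i in range(4)])
    print(name,"centre",np.round(C.mean(0),4),"sides",np.round([np.linalg.norm(C[i]-C[i-1]) for i in range(4)],4)); return C
if __name__=="__main__":
    z=np.load("w0.npz"); im=z["im"].astype(int); c=(z["K"],z["R"],z["p"])
    m=(im[...,2]-im[...,0]>60); m[:,:]&=True; m[330:]=False
    quad(c,m,.1,"rim")
E
python3 q.py
```

```text
rim side [547.2  37.6] ang -1.6 138
rim side [632.1 151.9] ang -1.32 204
rim side [553.8 260.8] ang -0.99 168
rim side [468.6 155.6] ang -1.26 204
rim centre [0.5502 0.1492] sides [0.1634 0.2242 0.1636 0.2224]
```

```bash
python3 -m handwheel '[{"translation":[0.01,0.0016,0.0377],"turn":-0.4},{"translation":[0.01,0.0016,0.0377],"turn":-0.4},{"translation":[0.01,0.0016,0.0377],"turn":-0.4},{"translation":[0.01,0.0016,0.0377],"turn":-0.4},{"translation":[0.01,0.0016,0.0377],"turn":-0.4},{"translation":[0.01,0.0016,0.0377],"turn":-0.4},{"translation":[0.01,0.0016,0.0377],"turn":-0.4},{"translation":[0.008,0.0016,0.0377],"turn":-0.4},{"translation":[0,0,0],"turn":0},{"translation":[0,0,0],"turn":0}]'
python3 - <<'E'
from q import *
st()
c=cam("wrist"); im,d=snapshot("wrist"); np.savez("w1.npz",im=im,d=d,K=c[0],R=c[1],p=c[2]); cv2.imwrite("pics/w1.png",im[:,:,::-1])
E
```

```text
time: 3.15
tool_pos: [0.5657, -0.1552, 0.2395]
ee_rot: [1.183, 1.228, -1.184]
force: [-0.4, -1.5, -0.4]
grip_width: 1.004
t 3.15 p [ 0.5657 -0.1552  0.2395] F [-0.4 -1.5 -0.4] M [-0.03  0.05 -0.  ] g 1.004
[[-0.002, 0.999, 0.035], [0.001, 0.035, -0.999], [-1.0, -0.002, -0.001]] [-0.47   0.207  1.575  0.     1.362 -0.505]
```

View pics/w1.png

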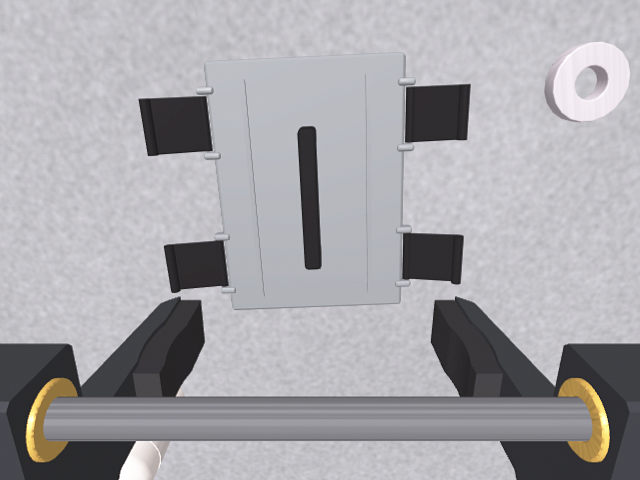

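```bash
python3 - <<'E'
from q import *
z=np.load("w1.npz"); im=z["im"].astype(int); c=(z["K"],z["R"],z["p"]); d=z["d"]
P=cloud(c,d)
C=plan(c,[(205,61),(405,53),(400,302),(233,309)],.022); print(np.round(C,4),C.mean(0))
pl=P[70:300,255:290].reshape(-1,3); pl=pl[(pl[:,2]>0)&(pl[:,2]<.04)]; print("platez",np.median(pl[:,2]))
m=(im.max(-1)<60); m[:,:280]=0;m[:,345:]=0;m[:110]=0;m[285:]=0
quad(c,m,.0575,"handle"); print("hz",np.median(P[m][:,2]))
mp=np.zeros((480,640),bool); mm=(P[...,2]>.014)&(P[...,2]<.035); mp[40:320,195:412]=mm[40:320,195:412]
g=im; 
hsv=cv2.cvtColor(z["im"],cv2.COLOR_RGB2HSV)
print(hsv[100,230],hsv[100,280],hsv[20,280],hsv[320,300])
for u,v in [(175,125),(198,266),(437,112),(433,257)]:
    print(u,v,np.round(P[v,u],3))
E
```

```text
[[ 0.4725 -0.049 ]
 [ 0.6291 -0.0378]
 [ 0.6457 -0.253 ]
 [ 0.4886 -0.2659]] [ 0.55896663 -0.15142973]
platez 0.021937966089757954
handle side [ 552.  -149.7] ang 4.48 113
handle side [ 562.9 -206.9] ang 2.02 14
handle side [ 564.4 -149.2] ang 4.53 113
handle side [553.4 -94.5] ang 7.92 15
handle centre [ 0.5583 -0.1507] sides [0.1122 0.0124 0.1134 0.0123]
hz 0.05711773835027767
[116   9 195] [113  11 194] [120   7 196] [128   5 199]
175 125 [ 0.447 -0.098  0.028]
198 266 [ 0.458 -0.222  0.024]
437 112 [ 0.66  -0.081  0.018]
433 257 [ 0.67  -0.206  0.025]
```

```bash
python3 -c "
import cell; print([n for n in dir(cell) if not n.startswith('_')]); print(getattr(cell,'grasp_offset',None))"
python3 -m handwheel '[{"translation":[0.02,-0.001,-0.0006],"turn":-0.4},{"translation":[0.02,-0.001,-0.0006],"turn":-0.4},{"translation":[0.02,-0.001,-0.0006],"turn":-0.4},{"translation":[0.02,-0.001,-0.0006],"turn":-0.4},{"translation":[0.02,-0.001,-0.0006],"turn":-0.4},{"translation":[0.02,-0.001,-0.0006],"turn":-0.45},{"translation":[0.02,-0.0008,-0.0006],"turn":0},{"translation":[0,0,0],"turn":0},{"translation":[0,0,0],"turn":0}]'; python3 -c "
from h import *; st()"
```

```text
['MotionError', 'calibration', 'grasp_offset', 'sense', 'sign_off', 'snapshot']
0.0187
time: 4.1
tool_pos: [0.5595, -0.1498, 0.1012]
ee_rot: [1.15, 1.246, -1.15]
force: [0.3, 0.1, 0.0]
grip_width: 1.002
t 4.1 p [ 0.5595 -0.1498  0.1012] F [0.3 0.1 0. ] M [-0.03  0.07  0.  ] g 1.002
[[-0.0, 0.997, 0.08], [0.0, 0.08, -0.997], [-1.0, -0.0, -0.0]] [-0.467  0.349  1.7    0.     1.093 -0.547]
```

```bash
python3 -m handwheel '[{"translation":[0.02,0,0],"turn":0},{"translation":[0.02,0,0],"turn":0},{"translation":[0.015,0,0],"turn":0},{"translation":[0.01,0,0],"turn":0},{"translation":[0.004,0,0],"turn":0},{"translation":[0.001,0,0],"turn":0}]'
python3 -m handwheel '[{"translation":[0,0,0],"turn":0},{"translation":[0,0,0],"turn":0},{"translation":[0,0,0],"turn":0},{"translation":[0,0,0],"turn":0},{"translation":[0,0,0],"turn":0},{"translation":[0,0,0],"turn":0},{"translation":[0,0,0],"turn":0},{"translation":[0,0,0],"turn":0}]' 1; python3 -c "
from h import *; st()"
```

```text
time: 4.7
tool_pos: [0.5595, -0.151, 0.0308]
ee_rot: [1.151, 1.245, -1.151]
force: [0.2, -1.3, 0.6]
grip_width: 1.002
time: 5.5
tool_pos: [0.5593, -0.151, 0.0307]
ee_rot: [1.151, 1.245, -1.151]
force: [0.0, 0.2, 0.3]
grip_width: 0.301
t 5.5 p [ 0.5593 -0.151   0.0307] F [0.  0.2 0.3] M [-0.02  0.04 -0.01] g 0.301
[[-0.0, 0.997, 0.078], [0.0, 0.078, -0.997], [-1.0, -0.0, -0.0]] [-0.468  0.458  1.721  0.     0.963 -0.547]
```

```bash
python3 -m handwheel '[{"translation":[0,0,0],"turn":0},{"translation":[0,0,0],"turn":0},{"translation":[0,0,0],"turn":0},{"translation":[0,0,0],"turn":0},{"translation":[0,0,0],"turn":0}]' 1; python3 - <<'E'
from q import *
st()
c=cam("wrist"); im,d=snapshot("wrist"); np.savez("w2.npz",im=im,d=d,K=c[0],R=c[1],p=c[2])
cv2.imwrite("pics/w2.png",im[:,:,::-1])
E
```

```text
time: 6.0
tool_pos: [0.5592, -0.151, 0.0307]
ee_rot: [1.151, 1.245, -1.151]
force: [-0.5, -0.6, 0.2]
grip_width: 0.151
t 6.0 p [ 0.5592 -0.151   0.0307] F [-0.5 -0.6  0.2] M [-0.08  0.12 -0.02] g 0.151
[[-0.0, 0.997, 0.078], [0.0, 0.078, -0.997], [-1.0, -0.0, -0.0]] [-0.468  0.458  1.721 -0.     0.963 -0.547]
```

View pics/w2.png

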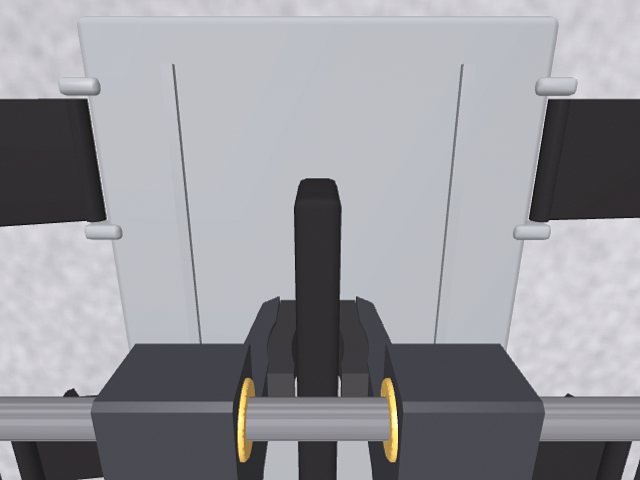

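```bash
python3 - <<'E'
from q import *
s=sense(); Rt=R.from_rotvec(s["ee_rot"]).as_matrix(); p=np.array(s["tool_pos"])
c=cam("wrist")
for n,u,v,z in [("TL",80,20,.022),("TR",557,18,.022),("hL",297,181,.0575),("hR",340,181,.0575),("handle end",318,180,.0575)]:
    print(n,np.round((Rt.T@(onplane(c,u,v,z)-p))*1000,1))
def rel(fn,pts):
    z=np.load(fn); c=(z["K"],z["R"],z["p"])
    q=c[2]-Rt@np.zeros(3)
    return c
E
```

```text
TL [   8.7  -77.7 -106.6]
TR [   8.7   77.4 -107.1]
hL [-26.8  -6.2 -60.5]
hR [-26.8   5.8 -60.5]
handle end [-26.8  -0.3 -60.7]
```

```bash
python3 -m handwheel '[{"translation":[-0.005,0,0],"turn":0},{"translation":[-0.01,0,0],"turn":0},{"translation":[-0.02,0,0],"turn":0},{"translation":[-0.02,0,0],"turn":0},{"translation":[-0.02,0,0],"turn":0},{"translation":[-0.02,0,0],"turn":0},{"translation":[-0.02,0,0],"turn":0},{"translation":[-0.01,0,0],"turn":0},{"translation":[-0.005,0,0],"turn":0},{"translation":[0,0,0],"turn":0}]'
python3 -m handwheel '[{"translation":[0,0,-0.01],"turn":0},{"translation":[0,0,-0.025],"turn":0.72},{"translation":[0,0,-0.035],"turn":0.72},{"translation":[0,0,-0.04],"turn":0.72},{"translation":[0,0,-0.04],"turn":0.72},{"translation":[0,0,-0.04],"turn":0.72},{"translation":[0,0,-0.04],"turn":0.72},{"translation":[0,0,-0.035],"turn":0.72},{"translation":[0,0,-0.025],"turn":0.72},{"translation":[0,0,-0.01],"turn":0}]'
python3 -m handwheel '[{"translation":[0,0,0],"turn":0},{"translation":[0,0,0],"turn":0},{"translation":[0,0,0],"turn":0}]'
python3 -c "
from h import *; st()"
```

```text
time: 7.05
tool_pos: [0.5594, -0.151, 0.1611]
ee_rot: [1.151, 1.245, -1.151]
force: [-1.1, -0.0, -4.1]
grip_width: 0.154
time: 8.05
tool_pos: [0.5475, 0.1517, 0.1594]
ee_rot: [1.223, 1.202, -1.225]
force: [-0.8, -0.2, -3.8]
grip_width: 0.155
time: 8.35
tool_pos: [0.5491, 0.1476, 0.1604]
ee_rot: [1.226, 1.198, -1.227]
force: [-1.2, -0.3, -3.3]
grip_width: 0.152
t 8.35 p [0.5491 0.1476 0.1604] F [-1.2 -0.3 -3.3] M [-0.07  0.08 -0.03] g 0.152
[[-0.001, 1.0, -0.023], [-0.0, -0.023, -1.0], [-1.0, -0.001, 0.0]] [ 0.054  0.249  1.693 -0.     1.2    0.078]
```

```bash
python3 -m handwheel '[{"translation":[0.005,0.0015,-0.002],"turn":0},{"translation":[0.01,0,0],"turn":0},{"translation":[0.008,0,0],"turn":0},{"translation":[0.003,0,0],"turn":0},{"translation":[0,0,0],"turn":0},{"translation":[0,0,0],"turn":0}]'
python3 -c "
from h import *; st()"
python3 -m handwheel '[{"translation":[0.001,0,0],"turn":0},{"translation":[0.001,0,0],"turn":0},{"translation":[0.001,0,0],"turn":0},{"translation":[0.001,0,0],"turn":0},{"translation":[0.001,0,0],"turn":0}]'
python3 -c "
from h import *; st()"
```

```text
time: 8.95
tool_pos: [0.5507, 0.1507, 0.1347]
ee_rot: [1.225, 1.199, -1.226]
force: [0.7, 0.0, -2.9]
grip_width: 0.154
t 8.95 p [0.5507 0.1507 0.1347] F [ 0.7  0.  -2.9] M [-0.04  0.07  0.03] g 0.154
[[-0.0, 1.0, -0.022], [-0.0, -0.022, -1.0], [-1.0, -0.0, 0.0]] [ 0.059  0.286  1.704 -0.     1.151  0.082]
time: 9.45
tool_pos: [0.5507, 0.1507, 0.1297]
ee_rot: [1.226, 1.199, -1.225]
force: [-0.3, 0.4, -4.7]
grip_width: 0.154
t 9.45 p [0.5507 0.1507 0.1297] F [-0.3  0.4 -4.7] M [-0.02  0.06  0.  ] g 0.154
[[0.0, 1.0, -0.022], [-0.0, -0.022, -1.0], [-1.0, 0.0, -0.0]] [ 0.059  0.292  1.707 -0.     1.142  0.082]
```

```bash
python3 -m handwheel '[{"translation":[0.001,0,0.001],"turn":0},{"translation":[0.001,0,0],"turn":0},{"translation":[0.001,0,0],"turn":0}]'
python3 -c "
from h import *; st()"
python3 -m handwheel '[{"translation":[0.001,0,0],"turn":0},{"translation":[0.001,0,0],"turn":0},{"translation":[0.001,0,0],"turn":0}]'
python3 -c "
from h import *; st()"
```

```text
time: 9.75
tool_pos: [0.5506, 0.1497, 0.1266]
ee_rot: [1.226, 1.199, -1.226]
force: [-0.1, -0.0, -4.6]
grip_width: 0.154
t 9.75 p [0.5506 0.1497 0.1266] F [-0.1 -0.  -4.6] M [-0.04  0.1   0.05] g 0.154
[[-0.0, 1.0, -0.022], [0.0, -0.022, -1.0], [-1.0, -0.0, -0.0]] [0.057 0.296 1.71  0.    1.136 0.08 ]
time: 10.05
tool_pos: [0.5507, 0.1497, 0.1236]
ee_rot: [1.226, 1.199, -1.226]
force: [-1.0, -0.0, -3.5]
grip_width: 0.153
t 10.05 p [0.5507 0.1497 0.1236] F [-1.  -0.  -3.5] M [-0.08  0.1  -0.01] g 0.153
[[0.0, 1.0, -0.022], [0.0, -0.022, -1.0], [-1.0, 0.0, -0.0]] [ 0.058  0.3    1.712 -0.     1.13   0.08 ]
```

Going in freely (foot 7 mm below the rim). Carry on down to the seat.

```bash
python3 -m handwheel '[{"translation":[0.001,0,0],"turn":0},{"translation":[0.001,0,0],"turn":0},{"translation":[0.001,0,0],"turn":0}]'
python3 -m handwheel '[{"translation":[0.001,0,0],"turn":0},{"translation":[0.0005,0,0],"turn":0},{"translation":[0,0,0],"turn":0}]'
python3 -c "
from h import *; st()"
```

```text
time: 10.35
tool_pos: [0.5507, 0.1497, 0.1207]
ee_rot: [1.226, 1.199, -1.226]
force: [0.2, -1.0, -4.0]
grip_width: 0.151
time: 10.65
tool_pos: [0.5506, 0.1497, 0.1191]
ee_rot: [1.225, 1.199, -1.226]
force: [-0.4, -0.2, -4.0]
grip_width: 0.149
t 10.65 p [0.5506 0.1497 0.1191] F [-0.4 -0.2 -4. ] M [-0.03  0.1  -0.01] g 0.149
[[-0.0, 1.0, -0.022], [-0.0, -0.022, -1.0], [-1.0, -0.0, 0.0]] [ 0.058  0.306  1.714 -0.     1.121  0.08 ]
```

```bash
for i in 1 2; do python3 -m handwheel '[{"translation":[0.0003,0,0],"turn":0},{"translation":[0.0003,0,0],"turn":0},{"translation":[0,0,0],"turn":0}]'; done
```

```text
time: 10.95
tool_pos: [0.5507, 0.1497, 0.1187]
ee_rot: [1.226, 1.198, -1.225]
force: [-0.1, 0.1, -3.6]
grip_width: 0.15
time: 11.25
tool_pos: [0.5507, 0.1497, 0.1187]
ee_rot: [1.226, 1.198, -1.225]
force: [-3.4, -1.8, 4.3]
grip_width: 0.148
```

```bash
python3 -m handwheel '[{"translation":[0.0004,0,0],"turn":0},{"translation":[0.0,0,0],"turn":0},{"translation":[0,0,0],"turn":0}]'
python3 -m handwheel '[{"translation":[0,0,0],"turn":0},{"translation":[0,0,0],"turn":0},{"translation":[0,0,0],"turn":0},{"translation":[0,0,0],"turn":0},{"translation":[0,0,0],"turn":0}]' 0.4
python3 -m handwheel '[{"translation":[-0.02,0,0],"turn":0},{"translation":[-0.03,0,0],"turn":0},{"translation":[-0.04,0,0],"turn":0},{"translation":[-0.04,0,0],"turn":0},{"translation":[-0.04,0,0],"turn":0},{"translation":[-0.03,0,0],"turn":0},{"translation":[0,0,0],"turn":0},{"translation":[0,0,0],"turn":0}]'
python3 - <<'E'
from q import *
st()
c=cam("wrist"); im,d=snapshot("wrist"); np.savez("w3.npz",im=im,d=d,K=c[0],R=c[1],p=c[2]); cv2.imwrite("pics/w3.png",im[:,:,::-1])
P=cloud(c,d); 
m=np.zeros((480,640),bool); m[40:300,200:430]=1; m&=(P[...,2]>.104)&(P[...,2]<.116)&(im.max(-1)>120)
Q=P[m]; A=np.c_[Q[:,:2],np.ones(len(Q))]; f=np.linalg.lstsq(A,Q[:,2],rcond=None)[0]; print(len(Q),"slopes deg",np.degrees(f[:2]),"z mean",Q.mean(0))
E
```

```text
time: 11.55
tool_pos: [0.5507, 0.1497, 0.1187]
ee_rot: [1.225, 1.198, -1.225]
force: [-5.1, -0.7, 8.8]
grip_width: 0.15
time: 12.05
tool_pos: [0.5507, 0.1497, 0.1175]
ee_rot: [1.226, 1.199, -1.226]
force: [0.3, -0.6, -0.1]
grip_width: 0.579
time: 12.85
tool_pos: [0.5508, 0.1497, 0.3178]
ee_rot: [1.226, 1.198, -1.225]
force: [0.1, 0.2, 0.4]
grip_width: 0.602
t 12.85 p [0.5508 0.1497 0.3178] F [0.1 0.2 0.4] M [-0.03  0.12 -0.05] g 0.602
[[0.001, 1.0, -0.022], [0.0, -0.022, -1.0], [-1.0, 0.001, -0.0]] [0.058 0.115 1.522 0.    1.503 0.08 ]
43312 slopes deg [-0.0162412   0.04175586] z mean [0.55039047 0.16739999 0.10998989]
```

View pics/w3.png

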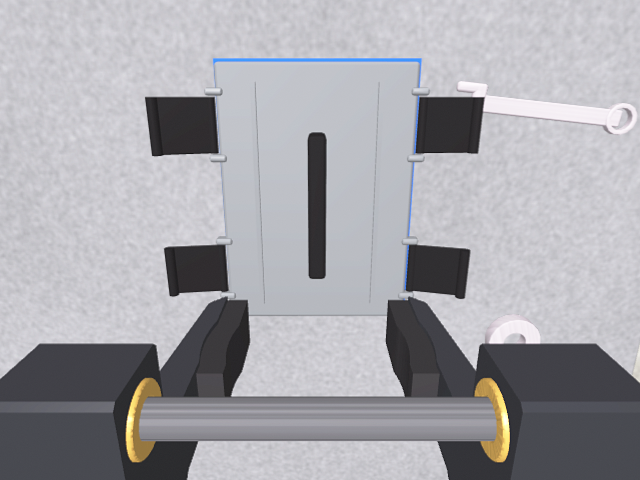

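```bash
python3 -m handwheel '[{"translation":[0,-0.0314,-0.0153],"turn":0},{"translation":[0,-0.0314,-0.0153],"turn":0},{"translation":[0,-0.0314,-0.0153],"turn":0},{"translation":[0,-0.0314,-0.0153],"turn":0},{"translation":[0,0,0],"turn":-8.5},{"translation":[0,0,0],"turn":-8.5},{"translation":[0,0,0],"turn":-8.5},{"translation":[0,0,0],"turn":-8.5},{"translation":[0,0,0],"turn":-8.5},{"translation":[0,0,0],"turn":-8.5}]' 1
python3 -m handwheel '[{"translation":[0.03,0,0],"turn":-8.5},{"translation":[0.03,0,0],"turn":-8.5},{"translation":[0.03,0,0],"turn":-8.5},{"translation":[0.03,0,0],"turn":-8.5},{"translation":[0.02,0,0],"turn":-5},{"translation":[0.02,0,0],"turn":0},{"translation":[0,0,0],"turn":0}]'
python3 - <<'E'
from q import *
st()
z=np.load("w3.npz"); c=(z["K"],z["R"],z["p"]); P=cloud(c,z["d"])
s=sense(); Rt=R.from_rotvec(s["ee_rot"]).as_matrix()
ex=np.array([1,-.0225,0]);ey=np.array([.0225,1,0]);c0=np.array([.5507,.149,0]); t=np.array(s["tool_pos"])-c0; print("lid frame tcp",np.round([t@ex,t@ey,t[2]],4))
dark=z["im"].max(-1)<70
L=np.stack([(P-c0)@ex,(P-c0)@ey,P[...,2]],-1)
for n,sx,sy in [("a",-1,1),("b",1,1),("c",1,-1),("d",-1,-1)]:
    m=dark&(sx*L[...,0]>.092)&(sx*L[...,0]<.125)&(abs(L[...,1]-sy*.062)<.018)&(L[...,2]>.06)
    q=L[m]; f=np.polyfit(sx*q[:,0]-.0845,q[:,2],1); print(n,len(q),"theta",1.571+np.arctan(f[0]),"z@20mm",np.polyval(f,.02))
im,d=snapshot("side"); cv2.imwrite("pics/s1.png",cv2.resize(im[100:340,120:440],(800,600))[:,:,::-1])
E
```

```text
time: 13.9
tool_pos: [0.4255, 0.2135, 0.3153]
ee_rot: [0.544, 1.505, -0.547]
force: [0.8, -0.0, -0.1]
grip_width: 0.002
time: 14.6
tool_pos: [0.4229, 0.2128, 0.1531]
ee_rot: [0.016, 1.58, -0.019]
force: [-0.7, 0.6, 0.1]
grip_width: 0.007
t 14.6 p [0.4229 0.2128 0.1531] F [-0.7  0.6  0.1] M [ 0.04  0.02 -0.03] g 0.007
[[-0.009, 0.023, 1.0], [-0.002, 1.0, -0.023], [-1.0, -0.002, -0.009]] [ 0.215  0.058  1.929  0.     1.164 -1.333]
lid frame tcp [-0.1293  0.061   0.1531]
a 2270 theta 1.9149093154957297 z@20mm 0.11460605711167851
b 1888 theta 1.5037168699083163 z@20mm 0.10704417438121064
c 1620 theta 1.9051579968798091 z@20mm 0.11415231326421599
d 1514 theta 1.7212715767637219 z@20mm 0.11130923177920385
```

View pics/s1.png

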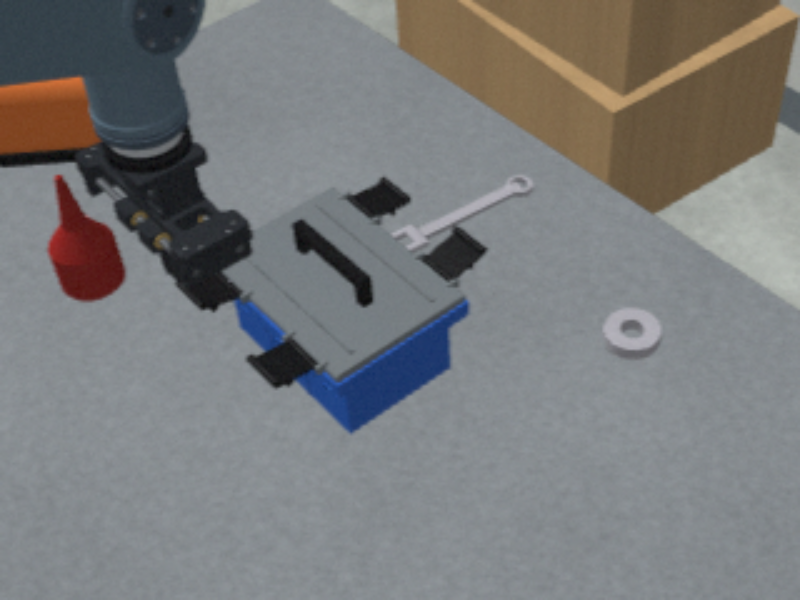

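```bash
python3 -m handwheel '[{"translation":[0.01,0.001,0.003],"turn":0},{"translation":[0.01,0,0],"turn":0},{"translation":[0.006,0,0],"turn":0},{"translation":[0.006,0,0],"turn":0},{"translation":[0.005,0,0],"turn":0}]'
python3 -m handwheel '[{"translation":[0.005,0,0],"turn":0},{"translation":[0.005,0,0],"turn":0},{"translation":[0.005,0,0],"turn":0}]'
python3 -m handwheel '[{"translation":[0.005,0,0],"turn":0},{"translation":[0.005,0,0],"turn":0},{"translation":[0.005,0,0],"turn":0}]'
python3 -m handwheel '[{"translation":[0.005,0,0],"turn":0},{"translation":[0.005,0,0],"turn":0},{"translation":[0.005,0,0],"turn":0},{"translation":[0,0,0],"turn":0}]'
python3 -c "
from h import *; st()"
```

```text
time: 15.15
tool_pos: [0.4294, 0.2146, 0.1202]
ee_rot: [0.018, 1.571, -0.017]
force: [-0.1, -0.3, -0.6]
grip_width: 0.006
time: 15.45
tool_pos: [0.4296, 0.2146, 0.1053]
ee_rot: [0.018, 1.57, -0.017]
force: [1.1, 0.4, 1.4]
grip_width: 0.005
time: 15.75
tool_pos: [0.4296, 0.2146, 0.0903]
ee_rot: [0.017, 1.57, -0.017]
force: [0.0, 0.1, 1.4]
grip_width: 0.005
time: 16.15
tool_pos: [0.4289, 0.2145, 0.0748]
ee_rot: [0.017, 1.572, -0.018]
force: [-0.8, 0.1, 0.9]
grip_width: 0.006
t 16.15 p [0.4289 0.2145 0.0748] F [-0.8  0.1  0.9] M [-0.    0.01  0.02] g 0.006
[[-0.001, 0.022, 1.0], [-0.0, 1.0, -0.022], [-1.0, -0.0, -0.001]] [ 0.215  0.195  1.965  0.     0.983 -1.333]
```

```bash
python3 -m handwheel '[{"translation":[0.005,0,0],"turn":0},{"translation":[0.005,0,0],"turn":0},{"translation":[0.003,0,0.001],"turn":0},{"translation":[0.001,0,0.003],"turn":0},{"translation":[0.001,0,0.003],"turn":0},{"translation":[0.001,0,0.002],"turn":0},{"translation":[0,0,0],"turn":0}]'
python3 -m handwheel '[{"translation":[0.0003,0,0.001],"turn":0},{"translation":[0.0003,0,0.001],"turn":0},{"translation":[0.0002,0,0.001],"turn":0}]'
python3 -m handwheel '[{"translation":[0.0002,0,0.001],"turn":0},{"translation":[0.0002,0,0.001],"turn":0}]'
```

```text
time: 16.85
tool_pos: [0.439, 0.2144, 0.0597]
ee_rot: [0.018, 1.57, -0.018]
force: [-0.2, 0.0, -0.6]
grip_width: 0.004
time: 17.15
tool_pos: [0.4412, 0.2143, 0.0588]
ee_rot: [0.017, 1.571, -0.017]
force: [-3.1, -0.6, 1.1]
grip_width: 0.007
time: 17.35
tool_pos: [0.4426, 0.2143, 0.0582]
ee_rot: [0.017, 1.573, -0.018]
force: [-6.3, 0.1, 2.7]
grip_width: 0.005
```

```bash
for i in 1 2 3; do python3 -m handwheel '[{"translation":[0.0002,0,0.001],"turn":0},{"translation":[0,0,0.001],"turn":0}]'|grep -v -e rot -e wid; done
```

```text
time: 17.55
tool_pos: [0.4433, 0.2142, 0.0576]
force: [-9.8, 0.9, 5.4]
time: 17.75
tool_pos: [0.4474, 0.2142, 0.0578]
force: [-1.0, -0.3, 0.1]
time: 17.95
tool_pos: [0.4491, 0.2142, 0.0577]
force: [-5.0, 0.8, 3.5]
```

```bash
for i in 1 2 3; do python3 -m handwheel '[{"translation":[0,0,0.0005],"turn":0},{"translation":[0,0,0],"turn":0}]'|grep -v -e rot -e wid; done
```

```text
time: 18.15
tool_pos: [0.4492, 0.2142, 0.0577]
force: [-5.7, 0.7, 3.3]
time: 18.35
tool_pos: [0.4492, 0.2142, 0.0576]
force: [-5.9, 0.1, 4.6]
time: 18.55
tool_pos: [0.4493, 0.2142, 0.0575]
force: [-8.6, 0.8, 4.9]
```

```bash
for i in 1 2 ; do python3 -m handwheel '[{"translation":[0,0,0.0007],"turn":0},{"translation":[0,0,0],"turn":0}]'|grep -v -e rot -e wid; done; python3 -m handwheel '[{"translation":[0,0,0.0007],"turn":0},{"translation":[0,0,0],"turn":0}]'; python3 -c "
from h import *; st()"
```

```text
time: 18.75
tool_pos: [0.4494, 0.2141, 0.0573]
force: [-9.1, -0.4, 6.4]
time: 18.95
tool_pos: [0.4495, 0.2141, 0.0572]
force: [-10.4, 0.6, 6.0]
time: 19.15
tool_pos: [0.4496, 0.2141, 0.057]
ee_rot: [0.017, 1.578, -0.018]
force: [-12.5, 0.5, 8.0]
grip_width: 0.004
t 19.15 p [0.4496 0.2141 0.057 ] F [-12.5   0.5   8. ] M [ 0.12  2.1  -0.03] g 0.004
[[-0.008, 0.022, 1.0], [-0.001, 1.0, -0.022], [-1.0, -0.001, -0.008]] [ 2.050e-01  2.680e-01  1.920e+00  1.000e-03  9.610e-01 -1.345e+00]
```

```bash
python3 -m handwheel '[{"translation":[0,0,-0.01],"turn":0},{"translation":[0,0,-0.02],"turn":0},{"translation":[0,0,-0.03],"turn":0},{"translation":[-0.02,0,-0.02],"turn":0},{"translation":[-0.04,0,-0.01],"turn":0},{"translation":[-0.04,0,0],"turn":0},{"translation":[-0.02,0,0],"turn":0},{"translation":[0,0,0],"turn":0},{"translation":[0,0,0],"turn":0}]'
cat > clip.py <<'E'
from q import *
import sys
st(); c=cam("wrist"); im,d=snapshot("wrist"); P=cloud(c,d)
cv2.imwrite(f"pics/{sys.argv[1]}.png",im[:,:,::-1])
ex=np.array([1,-.0225,0]);ey=np.array([.0225,1,0]);c0=np.array([.5507,.149,0])
L=np.stack([(P-c0)@ex,(P-c0)@ey,P[...,2]],-1); dark=im.max(-1)<80
for n,sx,sy in [("a",-1,1),("b",1,1),("c",1,-1),("d",-1,-1)]:
    m=dark&(d>0)&(sx*L[...,0]>.08)&(sx*L[...,0]<.14)&(abs(L[...,1]-sy*.062)<.02)&(L[...,2]>.055)&(L[...,2]<.13)
    q=L[m]
    if len(q)<100: print(n,len(q)); continue
    print(n,len(q),"out mm",np.round(np.percentile(sx*q[:,0],[2,50,98])*1000,1),"z",np.round(np.percentile(q[:,2],[2,50,98])*1000,1))
    for lo in range(56,112,6):
        k=q[(q[:,2]>lo/1e3)&(q[:,2]<(lo+6)/1e3)]
        if len(k)>10: print("  z",lo+3,round(1000*np.median(sx*k[:,0]),1),len(k))
E
python3 clip.py w4
```

```text
time: 20.05
tool_pos: [0.3636, 0.2161, 0.178]
ee_rot: [0.018, 1.569, -0.017]
force: [-0.3, 0.3, -0.9]
grip_width: 0.007
t 20.05 p [0.3636 0.2161 0.178 ] F [-0.3  0.3 -0.9] M [ 0.06 -0.    0.02] g 0.007
[[0.002, 0.022, 1.0], [0.0, 1.0, -0.022], [-1.0, 0.0, 0.002]] [ 0.254 -0.107  2.034 -0.     1.212 -1.294]
a 76
b 0
c 0
d 3040 out mm [101.2 117.8 133.2] z [110.2 112.9 120.3]
  z 101 114.9 16
  z 107 100.9 28
  z 113 112.9 2028
```

View pics/w4.png

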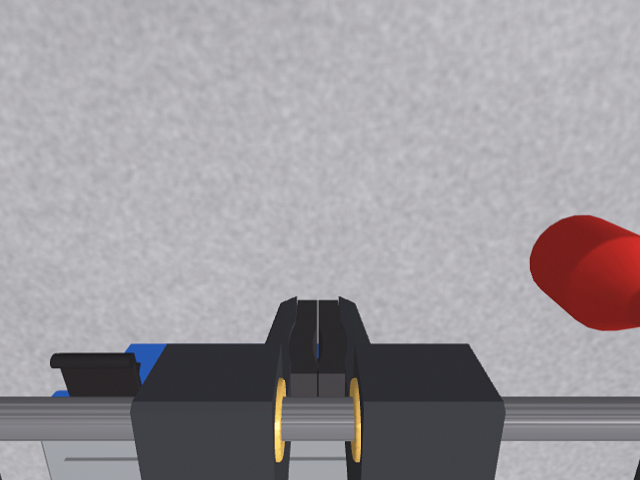

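```bash
cat > prof.py <<'E'
from q import *
st()
ex=np.array([1,-.0225,0]);ey=np.array([.0225,1,0]);c0=np.array([.5515,.147,0])
for cn in ("side","top"):
    c=cam(cn); im,d=snapshot(cn); P=cloud(c,d)
    L=np.stack([(P-c0)@ex,(P-c0)@ey,P[...,2]],-1); dark=im.max(-1)<75
    cv2.imwrite(f"pics/{cn}_last.png",im[:,:,::-1])
    for n,sx,sy in [("a",-1,1),("b",1,1),("c",1,-1),("d",-1,-1)]:
        m=dark&(d>0)&(sx*L[...,0]>.078)&(sx*L[...,0]<.14)&(abs(L[...,1]-sy*.062)<.02)&(L[...,2]>.05)&(L[...,2]<.14)
        q=L[m]
        if len(q)<10: print(cn,n,len(q)); continue
        print(cn,n,len(q),"out",np.round(np.percentile(sx*q[:,0],[2,50,98])*1000,1),"z",np.round(np.percentile(q[:,2],[2,50,98])*1000,1),"slope-theta",round(np.arctan2(*np.linalg.svd(q[:,[0,2]]-q[:,[0,2]].mean(0),full_matrices=False)[2][0]*np.array([sx,-1])),2))
E
python3 prof.py
```

```text
t 20.1 p [0.3628 0.2159 0.177 ] F [-0.4  0.4 -0.2] M [ 0.06  0.02 -0.01] g 0.004
[[-0.0, 0.022, 1.0], [-0.0, 1.0, -0.022], [-1.0, -0.0, -0.0]] [ 0.254 -0.106  2.035 -0.     1.212 -1.294]
side a 136 out [83.6 90.5 94.9] z [ 64.1  86.  111.5] slope-theta 0.06
side b 197 out [ 78.7 104.1 126.7] z [102.2 106.6 111.1] slope-theta -1.6
side c 253 out [ 78.6 103.2 123.6] z [106.9 113.9 125.8] slope-theta -1.26
side d 273 out [ 84.9 110.3 134.3] z [105.5 111.7 120.8] slope-theta 1.77
top a 98 out [83.2 87.5 92.2] z [ 62.8  90.9 113.5] slope-theta 0.09
top b 417 out [ 81.5 105.1 128.7] z [102.5 107.9 114.2] slope-theta -1.62
top c 443 out [ 81.6 105.  127.1] z [106.5 114.8 127.8] slope-theta -1.25
top d 446 out [ 83.9 107.2 130.9] z [106.7 112.6 122.2] slope-theta 1.78
```

```bash
python3 -m handwheel '[{"translation":[-0.03,0,0],"turn":0},{"translation":[-0.02,-0.0156,0.0396],"turn":0},{"translation":[0,-0.0156,0.0396],"turn":0},{"translation":[0,-0.0156,0.0396],"turn":0},{"translation":[0,-0.0156,0.0396],"turn":0},{"translation":[0,-0.0156,0.0396],"turn":0},{"translation":[0,-0.0156,0.0396],"turn":0},{"translation":[0,-0.0156,0.0396],"turn":0},{"translation":[0,-0.0156,0.0396],"turn":0},{"translation":[0,0,0],"turn":8.57}]'
python3 -m handwheel '[{"translation":[0,0,0],"turn":8.57},{"translation":[0,0,0],"turn":8.57},{"translation":[0,0,0],"turn":8.57},{"translation":[0,0,0],"turn":8.57},{"translation":[0,0,0],"turn":8.57},{"translation":[0,0,0],"turn":8.57},{"translation":[0,0,0],"turn":8.57},{"translation":[0,0,0],"turn":8.57},{"translation":[0,0,0],"turn":8.57},{"translation":[0,0,0],"turn":8.57}]'
python3 -m handwheel '[{"translation":[0,0,0],"turn":8.57},{"translation":[0,0,0],"turn":8.57},{"translation":[0,0,0],"turn":8.57},{"translation":[0,0,0],"turn":8.57},{"translation":[0,0,0],"turn":8.57},{"translation":[0,0,0],"turn":8.57},{"translation":[0,0,0],"turn":8.57},{"translation":[0,0,0],"turn":8.57},{"translation":[0,0,0],"turn":8.57},{"translation":[0,0,0],"turn":8.57}]'
cat > lf.py <<'E'
from h import *
st(); ex=np.array([1,-.0225,0]);ey=np.array([.0225,1,0]);c0=np.array([.5507,.149,0]); t=np.array(sense()["tool_pos"])-c0; print("lid frame tcp",np.round([t@ex,t@ey,t[2]],4))
E
python3 lf.py
```

```text
time: 21.2
tool_pos: [0.6798, 0.0811, 0.2235]
ee_rot: [0.138, 1.57, -0.14]
force: [-1.1, -1.6, 0.3]
grip_width: 0.002
time: 22.2
tool_pos: [0.6764, 0.0842, 0.2253]
ee_rot: [1.283, 1.161, -1.287]
force: [-0.2, -0.3, -0.5]
grip_width: 0.008
time: 23.2
tool_pos: [0.6764, 0.0841, 0.2253]
ee_rot: [-2.204, 0.031, 2.211]
force: [0.4, -0.1, -0.4]
grip_width: 0.007
t 23.2 p [0.6764 0.0841 0.2253] F [ 0.4 -0.1 -0.4] M [ 0.01  0.14 -0.04] g 0.007
[[-0.003, -0.028, -1.0], [0.0, -1.0, 0.028], [-1.0, 0.0, 0.003]] [-0.05   0.426  1.323 -0.     1.395  1.549]
lid frame tcp [ 0.1272 -0.062   0.2253]
```

```bash
python3 -m handwheel '[{"translation":[0.03,0,0.003],"turn":0.3},{"translation":[0.04,0,0],"turn":0},{"translation":[0.02,0,0],"turn":0},{"translation":[0.01,0,0],"turn":0},{"translation":[0.005,0,0],"turn":0}]'
python3 -m handwheel '[{"translation":[0.005,0,0],"turn":0},{"translation":[0.005,0,0],"turn":0},{"translation":[0.005,0,0],"turn":0},{"translation":[0.005,0,0],"turn":0}]'
python3 -m handwheel '[{"translation":[0.005,0,0],"turn":0},{"translation":[0.005,0,0],"turn":0},{"translation":[0.005,0,0],"turn":0},{"translation":[0.005,0,0],"turn":0}]'
python3 -m handwheel '[{"translation":[0.003,0,0],"turn":0},{"translation":[0.002,0,0],"turn":0},{"translation":[0.001,0,0.003],"turn":0},{"translation":[0.001,0,0.003],"turn":0},{"translation":[0,0,0],"turn":0}]'
python3 lf.py
```

```text
time: 23.7
tool_pos: [0.6731, 0.0843, 0.1205]
ee_rot: [-2.204, 0.03, 2.211]
force: [-0.3, 0.4, 0.6]
grip_width: 0.004
time: 24.1
tool_pos: [0.6746, 0.0843, 0.1034]
ee_rot: [-2.21, 0.03, 2.206]
force: [0.4, 0.6, 0.5]
grip_width: 0.004
time: 24.5
tool_pos: [0.674, 0.0844, 0.0824]
ee_rot: [-2.208, 0.03, 2.208]
force: [-1.0, -0.3, 0.6]
grip_width: 0.004
time: 25.0
tool_pos: [0.6675, 0.0845, 0.0757]
ee_rot: [-2.207, 0.03, 2.208]
force: [-0.3, 1.0, 0.2]
grip_width: 0.008
t 25.0 p [0.6675 0.0845 0.0757] F [-0.3  1.   0.2] M [-0.02  0.12  0.  ] g 0.008
[[-0.0, -0.027, -1.0], [-0.0, -1.0, 0.027], [-1.0, 0.0, 0.0]] [-0.05   0.563  1.449 -0.     1.13   1.548]
lid frame tcp [ 0.1183 -0.0618  0.0757]
```

```bash
python3 -m handwheel '[{"translation":[0.004,0,0],"turn":0},{"translation":[0.004,0,0],"turn":0},{"translation":[0.004,0,0],"turn":0},{"translation":[0.003,0,0],"turn":0},{"translation":[0.001,0,0.002],"turn":0},{"translation":[0,0,0.002],"turn":0}]'
python3 -m handwheel '[{"translation":[0.0003,0,0.001],"turn":0},{"translation":[0.0003,0,0.001],"turn":0},{"translation":[0.0002,0,0.001],"turn":0},{"translation":[0.0002,0,0.001],"turn":0}]'
for i in 1 2; do python3 -m handwheel '[{"translation":[0.0002,0,0.001],"turn":0},{"translation":[0,0,0.001],"turn":0}]'|grep -v -e rot -e wid; done; python3 lf.py
```

```text
time: 25.6
tool_pos: [0.6637, 0.0846, 0.0593]
ee_rot: [-2.207, 0.03, 2.209]
force: [0.1, 0.0, 0.2]
grip_width: 0.004
time: 26.0
tool_pos: [0.6609, 0.0847, 0.0592]
ee_rot: [-2.21, 0.03, 2.205]
force: [3.3, -0.6, -1.5]
grip_width: 0.004
time: 26.2
tool_pos: [0.6602, 0.0846, 0.0593]
force: [10.4, 0.1, -5.3]
time: 26.4
tool_pos: [0.6596, 0.0847, 0.0596]
force: [13.2, 1.6, -8.4]
t 26.4 p [0.6596 0.0847 0.0596] F [13.2  1.6 -8.4] M [ 0.18 -2.26  0.03] g 0.006
[[0.009, -0.027, -1.0], [0.0, -1.0, 0.027], [-1.0, -0.0, -0.009]] [-5.100e-02  5.640e-01  1.485e+00  1.000e-03  1.084e+00  1.547e+00]
lid frame tcp [ 0.1104 -0.0619  0.0596]
```

```bash
python3 -m handwheel '[{"translation":[0.0015,0,0],"turn":0},{"translation":[0.0005,0,0],"turn":0}]'|grep -v -e rot -e wid;  for i in 1 2; do python3 -m handwheel '[{"translation":[0.0007,0,0.001],"turn":0},{"translation":[0.0003,0,0],"turn":0}]'|grep -v -e rot -e wid; done; python3 lf.py
```

```text
time: 26.6
tool_pos: [0.6579, 0.0847, 0.0578]
force: [3.6, 1.0, 0.4]
time: 26.8
tool_pos: [0.6543, 0.0849, 0.0551]
force: [1.0, 0.1, 0.7]
time: 27.0
tool_pos: [0.6541, 0.0849, 0.0545]
force: [1.5, 0.2, 0.7]
t 27.0 p [0.6541 0.0849 0.0545] F [1.5 0.2 0.7] M [-0.   -0.17  0.04] g 0.004
[[0.0, -0.027, -1.0], [-0.0, -1.0, 0.027], [-1.0, 0.0, -0.0]] [-0.051  0.566  1.494 -0.     1.081  1.547]
lid frame tcp [ 0.1048 -0.0618  0.0545]
```

```bash
for i in 1 2 3; do python3 -m handwheel '[{"translation":[0.0001,0,0.001],"turn":0},{"translation":[0,0,0],"turn":0}]'|grep -v -e rot -e wid; done; python3 lf.py
```

```text
time: 27.2
tool_pos: [0.6539, 0.0849, 0.0546]
force: [5.6, -0.5, -1.1]
time: 27.4
tool_pos: [0.6538, 0.0849, 0.0547]
force: [8.0, 0.1, -3.2]
time: 27.6
tool_pos: [0.6537, 0.0849, 0.0547]
force: [11.6, 0.3, -4.7]
t 27.6 p [0.6537 0.0849 0.0547] F [11.6  0.3 -4.7] M [ 0.11 -1.69 -0.01] g 0.005
[[0.006, -0.027, -1.0], [0.0, -1.0, 0.027], [-1.0, -0.0, -0.006]] [-0.051  0.561  1.501  0.     1.073  1.547]
lid frame tcp [ 0.1044 -0.0618  0.0547]
```

```bash
python3 -m handwheel '[{"translation":[0,0,-0.01],"turn":0},{"translation":[0,0,-0.02],"turn":0},{"translation":[0,0,-0.015],"turn":0},{"translation":[-0.03,0,0],"turn":0},{"translation":[-0.04,0,0],"turn":0},{"translation":[-0.03,0,0],"turn":0},{"translation":[0,0,0],"turn":0}]'
python3 prof.py; python3 lf.py|tail -1
```

```text
time: 28.3
tool_pos: [0.6987, 0.0837, 0.1597]
ee_rot: [-2.216, 0.03, 2.2]
force: [0.5, 0.5, 0.1]
grip_width: 0.004
t 28.3 p [0.6987 0.0837 0.1597] F [0.5 0.5 0.1] M [ 0.    0.13 -0.01] g 0.004
[[0.007, -0.027, -1.0], [-0.0, -1.0, 0.027], [-1.0, 0.0, -0.007]] [-0.049  0.524  1.321 -0.     1.289  1.549]
side a 133 out [85.3 90.3 95.3] z [ 64.7  86.4 112.4] slope-theta 0.07
side b 193 out [ 78.6 104.5 127.1] z [100.9 106.8 111.8] slope-theta -1.62
side c 29 out [78.3 80.7 84.5] z [105.7 109.5 112. ] slope-theta 0.79
side d 262 out [ 85.2 110.3 134.2] z [105.9 111.4 121.3] slope-theta 1.78
top a 0
top b 5
top c 0
top d 0
lid frame tcp [ 0.1466 -0.062   0.1544]
```

```bash
python3 -m handwheel '[{"translation":[0,-0.02,0],"turn":0},{"translation":[0,-0.03,0.005],"turn":0},{"translation":[0,-0.03,0.006],"turn":0},{"translation":[0,-0.024,0.006],"turn":0},{"translation":[0,-0.02,0.0055],"turn":0},{"translation":[0.015,0,0],"turn":0},{"translation":[0.015,0,0],"turn":0},{"translation":[0,0,0],"turn":0}]'
python3 lf.py
python3 -m handwheel '[{"translation":[0.01,0,0],"turn":0},{"translation":[0.01,0,0],"turn":0},{"translation":[0.005,0,0],"turn":0},{"translation":[0.005,0,0],"turn":0}]'
python3 -m handwheel '[{"translation":[0.005,0,0],"turn":0},{"translation":[0.005,0,0],"turn":0},{"translation":[0.005,0,0],"turn":0},{"translation":[0.0,0,0],"turn":0}]'
python3 lf.py
```

```text
time: 29.2
tool_pos: [0.6745, 0.207, 0.1193]
ee_rot: [-2.2, 0.032, 2.216]
force: [-0.8, -0.7, -0.6]
grip_width: 0.003
t 29.2 p [0.6745 0.207  0.1193] F [-0.8 -0.7 -0.6] M [-0.03  0.16  0.  ] g 0.003
[[-0.007, -0.028, -1.0], [-0.001, -1.0, 0.028], [-1.0, 0.002, 0.007]] [ 0.13   0.579  1.326 -0.     1.244  1.729]
lid frame tcp [0.1225 0.0608 0.1193]
time: 29.6
tool_pos: [0.6769, 0.2078, 0.0936]
ee_rot: [-2.207, 0.031, 2.208]
force: [-1.0, -0.2, 0.6]
grip_width: 0.008
time: 30.0
tool_pos: [0.6764, 0.2083, 0.0782]
ee_rot: [-2.207, 0.03, 2.209]
force: [-0.3, 0.1, 0.1]
grip_width: 0.008
t 30.0 p [0.6764 0.2083 0.0782] F [-0.3  0.1  0.1] M [ 0.07  0.2  -0.02] g 0.008
[[-0.001, -0.027, -1.0], [-0.0, -1.0, 0.027], [-1.0, 0.0, 0.001]] [0.132 0.627 1.342 0.    1.173 1.729]
lid frame tcp [0.1243 0.0622 0.0782]
```

Now down to 0.059 and push in, with extra downward on this side.

```bash
python3 -m handwheel '[{"translation":[0.005,0,0],"turn":0},{"translation":[0.005,0,0],"turn":0},{"translation":[0.005,0,0],"turn":0},{"translation":[0.003,0,0.002],"turn":0},{"translation":[0.001,0,0.003],"turn":0},{"translation":[0,0,0.003],"turn":0},{"translation":[0,0,0.002],"turn":0}]'
python3 -m handwheel '[{"translation":[0.0003,0,0.001],"turn":0},{"translation":[0.0003,0,0.001],"turn":0}]'
for i in 1 2; do python3 -m handwheel '[{"translation":[0.0007,0,0.001],"turn":0},{"translation":[0.0003,0,0.0005],"turn":0}]'|grep -v -e rot -e wid; done; python3 lf.py
```

```text
time: 30.7
tool_pos: [0.6666, 0.2086, 0.0602]
ee_rot: [-2.208, 0.03, 2.208]
force: [1.2, 0.1, -0.1]
grip_width: 0.003
time: 30.9
tool_pos: [0.6649, 0.2087, 0.0598]
ee_rot: [-2.208, 0.03, 2.207]
force: [0.4, 0.1, -0.6]
grip_width: 0.009
time: 31.1
tool_pos: [0.664, 0.2087, 0.059]
force: [2.3, 0.5, 1.2]
time: 31.3
tool_pos: [0.663, 0.2087, 0.0583]
force: [5.7, 0.2, 3.8]
t 31.3 p [0.663  0.2087 0.0583] F [5.7 0.2 3.8] M [ 0.   -0.59  0.03] g 0.005
[[0.003, -0.027, -1.0], [0.0, -1.0, 0.027], [-1.0, -0.0, -0.003]] [ 0.135  0.626  1.39  -0.     1.123  1.733]
lid frame tcp [0.1109 0.0622 0.0583]
```

```bash
for i in 1 2 3 4; do python3 -m handwheel '[{"translation":[0.0005,0,0.001],"turn":0},{"translation":[0.0002,0,0.0003],"turn":0}]'|grep -v -e rot -e wid; done; python3 lf.py
```

```text
time: 31.5
tool_pos: [0.6627, 0.2087, 0.0583]
force: [7.4, -0.5, 4.2]
time: 31.7
tool_pos: [0.6611, 0.2088, 0.0574]
force: [6.2, -0.5, 4.1]
time: 31.9
tool_pos: [0.6608, 0.2088, 0.0573]
force: [7.2, 0.4, 4.1]
time: 32.1
tool_pos: [0.6605, 0.2088, 0.0573]
force: [10.3, 0.3, 5.0]
t 32.1 p [0.6605 0.2088 0.0573] F [10.3  0.3  5. ] M [-0.02 -1.45  0.06] g 0.001
[[0.009, -0.027, -1.0], [0.001, -1.0, 0.027], [-1.0, -0.001, -0.009]] [ 1.350e-01  6.190e-01  1.403e+00 -1.000e-03  1.110e+00  1.734e+00]
lid frame tcp [0.1085 0.0622 0.0573]
```

```bash
for i in 1 2 3; do python3 -m handwheel '[{"translation":[0.0002,0,0.001],"turn":0},{"translation":[0,0,0],"turn":0}]'|grep -v -e rot -e wid; done; python3 lf.py
```

```text
time: 32.3
tool_pos: [0.6602, 0.2088, 0.0573]
force: [11.9, -0.2, 3.2]
time: 32.5
tool_pos: [0.6599, 0.2088, 0.0573]
force: [14.3, -0.0, 2.1]
time: 32.7
tool_pos: [0.6567, 0.2088, 0.0561]
force: [8.5, 0.3, 3.6]
t 32.7 p [0.6567 0.2088 0.0561] F [8.5 0.3 3.6] M [-0.07 -1.08  0.  ] g 0.006
[[0.007, -0.027, -1.0], [0.001, -1.0, 0.027], [-1.0, -0.001, -0.007]] [ 0.136  0.615  1.413 -0.     1.107  1.735]
lid frame tcp [0.1047 0.0622 0.0561]
```

```bash
for i in 1 2; do python3 -m handwheel '[{"translation":[0.0002,0,0.0008],"turn":0},{"translation":[0,0,0],"turn":0}]'|grep -v -e rot -e wid; done; python3 lf.py|tail -1
python3 -m handwheel '[{"translation":[0,0,-0.01],"turn":0},{"translation":[0,0,-0.02],"turn":0},{"translation":[0,0,-0.015],"turn":0},{"translation":[-0.04,0,0],"turn":0},{"translation":[-0.05,0,0],"turn":0},{"translation":[-0.05,0,0],"turn":0},{"translation":[-0.02,0,0],"turn":0},{"translation":[0,0,0],"turn":0}]'
python3 lf.py
```

```text
time: 32.9
tool_pos: [0.6566, 0.2088, 0.0561]
force: [9.9, 0.3, 3.3]
time: 33.1
tool_pos: [0.6565, 0.2088, 0.0562]
force: [12.6, -0.1, 2.3]
lid frame tcp [0.1045 0.0622 0.0562]
time: 33.9
tool_pos: [0.6986, 0.2082, 0.2183]
ee_rot: [-2.214, 0.028, 2.201]
force: [1.3, 0.2, 0.1]
grip_width: 0.007
t 33.9 p [0.6986 0.2082 0.2183] F [1.3 0.2 0.1] M [0.04 0.11 0.01] g 0.007
[[0.006, -0.027, -1.0], [0.001, -1.0, 0.027], [-1.0, -0.001, -0.006]] [0.127 0.53  1.191 0.    1.415 1.725]
lid frame tcp [0.1466 0.0625 0.2183]
```

```bash
python3 -m handwheel '[{"translation":[0,0.0178,0.0387],"turn":0},{"translation":[0,0.0178,0.0387],"turn":0},{"translation":[0,0.0178,0.0387],"turn":0},{"translation":[0,0.0178,0.0387],"turn":0},{"translation":[0,0.0178,0.0387],"turn":0},{"translation":[0,0.0178,0.0387],"turn":0},{"translation":[0,0.0178,0.0387],"turn":0},{"translation":[0,0,0],"turn":-8.57},{"translation":[0,0,0],"turn":-8.57},{"translation":[0,0,0],"turn":-8.57}]'
python3 -m handwheel '[{"translation":[0,0,0],"turn":-8.57},{"translation":[0,0,0],"turn":-8.57},{"translation":[0,0,0],"turn":-8.57},{"translation":[0,0,0],"turn":-8.57},{"translation":[0,0,0],"turn":-8.57},{"translation":[0,0,0],"turn":-8.57},{"translation":[0,0,0],"turn":-8.57},{"translation":[0,0,0],"turn":-8.57},{"translation":[0,0,0],"turn":-8.57},{"translation":[0,0,0],"turn":-8.57}]'
python3 -m handwheel '[{"translation":[0,0,0],"turn":-8.57},{"translation":[0,0,0],"turn":-8.57},{"translation":[0,0,0],"turn":-8.57},{"translation":[0,0,0],"turn":-8.57},{"translation":[0,0,0],"turn":-8.57},{"translation":[0,0,0],"turn":-8.57},{"translation":[0,0,0],"turn":-8.57},{"translation":[0,0,0],"turn":-8.57},{"translation":[0,0,0],"turn":0}]'
python3 lf.py
```

```text
time: 34.9
tool_pos: [0.4208, 0.0905, 0.2116]
ee_rot: [1.981, 0.433, -1.991]
force: [-0.4, -0.3, 0.0]
grip_width: 0.007
time: 35.9
tool_pos: [0.421, 0.0907, 0.2113]
ee_rot: [0.944, 1.361, -0.948]
force: [-0.1, -0.6, -0.4]
grip_width: 0.006
time: 36.8
tool_pos: [0.4212, 0.0907, 0.2115]
ee_rot: [0.021, 1.576, -0.02]
force: [-0.4, -1.0, -0.3]
grip_width: -0.001
t 36.8 p [0.4212 0.0907 0.2115] F [-0.4 -1.  -0.3] M [0.03 0.02 0.04] g -0.001
[[-0.005, 0.026, 1.0], [0.0, 1.0, -0.026], [-1.0, 0.0, -0.005]] [-0.065 -0.124  1.977  0.     1.294 -1.61 ]
lid frame tcp [-0.1282 -0.0613  0.2115]
```

```bash
python3 -m handwheel '[{"translation":[0.03,-0.0007,0.004],"turn":0},{"translation":[0.03,0,0],"turn":0},{"translation":[0.02,0,0],"turn":0},{"translation":[0.01,0,0],"turn":0},{"translation":[0.005,0,0],"turn":0}]'
python3 -m handwheel '[{"translation":[0.005,0,0],"turn":0},{"translation":[0.005,0,0],"turn":0},{"translation":[0.005,0,0],"turn":0},{"translation":[0.005,0,0],"turn":0}]'
python3 -m handwheel '[{"translation":[0.005,0,0],"turn":0},{"translation":[0.005,0,0],"turn":0},{"translation":[0.005,0,0],"turn":0},{"translation":[0.005,0,0],"turn":0}]'
python3 lf.py
```

```text
time: 37.3
tool_pos: [0.4256, 0.0898, 0.1172]
ee_rot: [0.024, 1.574, -0.023]
force: [0.1, 0.6, 0.6]
grip_width: 0.005
time: 37.7
tool_pos: [0.4275, 0.0897, 0.0989]
ee_rot: [0.022, 1.569, -0.022]
force: [0.7, -0.4, 1.1]
grip_width: 0.008
time: 38.1
tool_pos: [0.4272, 0.0897, 0.0785]
ee_rot: [0.022, 1.57, -0.022]
force: [0.7, 0.2, 2.1]
grip_width: 0.005
t 38.1 p [0.4272 0.0897 0.0785] F [0.7 0.2 2.1] M [-0.03 -0.23 -0.01] g 0.005
[[0.001, 0.028, 1.0], [-0.0, 1.0, -0.028], [-1.0, 0.0, 0.001]] [-0.066  0.097  2.07   0.     0.974 -1.61 ]
lid frame tcp [-0.1222 -0.0621  0.0785]
```

```bash
python3 -m handwheel '[{"translation":[0.005,0,0],"turn":0},{"translation":[0.005,0,0],"turn":0},{"translation":[0.005,0,0],"turn":0},{"translation":[0.003,0,0.001],"turn":0},{"translation":[0.001,0,0.003],"turn":0},{"translation":[0,0,0.003],"turn":0},{"translation":[0,0,0.001],"turn":0}]'
for i in 1 2 3 4; do python3 -m handwheel '[{"translation":[0.0003,0,0.001],"turn":0},{"translation":[0.0002,0,0.001],"turn":0}]'|grep -v -e rot -e wid; done; python3 lf.py
```

```text
time: 38.8
tool_pos: [0.4354, 0.0894, 0.0598]
ee_rot: [0.022, 1.57, -0.022]
force: [-1.1, 0.3, -0.8]
grip_width: 0.007
time: 39.0
tool_pos: [0.437, 0.0894, 0.0593]
force: [-0.5, 0.3, -0.0]
time: 39.2
tool_pos: [0.4386, 0.0894, 0.0587]
force: [-2.4, -0.2, 1.7]
time: 39.4
tool_pos: [0.4398, 0.0894, 0.058]
force: [-7.2, 0.6, 4.8]
time: 39.6
tool_pos: [0.4414, 0.0894, 0.0571]
force: [-8.2, 0.7, 3.4]
t 39.6 p [0.4414 0.0894 0.0571] F [-8.2  0.7  3.4] M [0.01 1.11 0.05] g 0.011
[[-0.003, 0.027, 1.0], [0.0, 1.0, -0.027], [-1.0, -0.0, -0.003]] [-0.065  0.172  2.041 -0.     0.932 -1.608]
lid frame tcp [-0.108  -0.0621  0.0571]
```

```bash
for i in 1 2 3 4; do python3 -m handwheel '[{"translation":[0,0,0.001],"turn":0},{"translation":[0,0,0],"turn":0}]'|grep -v -e rot -e wid; done; python3 lf.py
```

```text
time: 39.8
tool_pos: [0.4417, 0.0894, 0.057]
force: [-8.2, -1.0, 4.2]
time: 40.0
tool_pos: [0.442, 0.0894, 0.0569]
force: [-11.1, -0.9, 6.2]
time: 40.2
tool_pos: [0.4423, 0.0894, 0.0567]
force: [-13.5, -0.6, 8.4]
time: 40.4
tool_pos: [0.4426, 0.0894, 0.0565]
force: [-15.7, -0.7, 9.4]
t 40.4 p [0.4426 0.0894 0.0565] F [-15.7  -0.7   9.4] M [-0.08  2.27 -0.02] g 0.005
[[-0.01, 0.027, 1.0], [0.0, 1.0, -0.027], [-1.0, -0.0, -0.01]] [-6.400e-02  1.790e-01  2.034e+00 -1.000e-03  9.380e-01 -1.608e+00]
lid frame tcp [-0.1068 -0.062   0.0565]
```

```bash
for i in 1 2; do python3 -m handwheel '[{"translation":[-0.0002,0,0.0008],"turn":0},{"translation":[0,0,0],"turn":0}]'|grep -v -e rot -e wid; done; python3 lf.py
```

```text
time: 40.6
tool_pos: [0.4427, 0.0894, 0.0565]
force: [-16.4, -0.9, 8.5]
time: 40.8
tool_pos: [0.4461, 0.0893, 0.057]
force: [-5.8, 0.7, -1.1]
t 40.8 p [0.4461 0.0893 0.057 ] F [-5.8  0.7 -1.1] M [0.1  1.07 0.06] g 0.008
[[-0.005, 0.027, 1.0], [0.0, 1.0, -0.027], [-1.0, 0.0, -0.005]] [-0.064  0.182  2.029 -0.     0.936 -1.608]
lid frame tcp [-0.1033 -0.062   0.057 ]
```

Jumped in. A little more to confirm the stop, then withdraw and check.

```bash
for i in 1 2 3; do python3 -m handwheel '[{"translation":[0,0,0.0008],"turn":0},{"translation":[0,0,0],"turn":0}]'|grep -v -e rot -e wid; done; python3 lf.py|tail -1
python3 -m handwheel '[{"translation":[0,0,-0.01],"turn":0},{"translation":[0,0,-0.02],"turn":0},{"translation":[0,0,-0.03],"turn":0},{"translation":[-0.04,0,0],"turn":0},{"translation":[-0.05,0,0],"turn":0},{"translation":[-0.05,0,0],"turn":0},{"translation":[-0.04,0.03,0],"turn":0},{"translation":[0,0.04,0],"turn":0},{"translation":[0,0.04,0],"turn":0},{"translation":[0,0.04,0],"turn":0}]'
python3 -m handwheel '[{"translation":[0,0.04,-0.01],"turn":0},{"translation":[0,0.04,-0.01],"turn":0},{"translation":[0,0.04,-0.01],"turn":0},{"translation":[0,0.04,-0.01],"turn":0},{"translation":[0,0.04,-0.01],"turn":0},{"translation":[0,0.04,0],"turn":0},{"translation":[0,0,0],"turn":0},{"translation":[0,0,0],"turn":0}]'
python3 prof.py
python3 - <<'E'
import cv2
a=cv2.imread("pics/top_last.png")[195:325,185:335]; cv2.imwrite("pics/t_end.png",cv2.resize(a,(690,598),interpolation=cv2.INTER_CUBIC))
a=cv2.imread("pics/side_last.png")[150:300,170:370]; cv2.imwrite("pics/s_end.png",cv2.resize(a,(800,600),interpolation=cv2.INTER_CUBIC))
E
```

```text
time: 41.0
tool_pos: [0.4462, 0.0893, 0.0568]
force: [-8.7, -0.1, 1.8]
time: 41.2
tool_pos: [0.4463, 0.0894, 0.0568]
force: [-12.5, -0.2, 5.2]
time: 41.4
tool_pos: [0.4465, 0.0894, 0.0567]
force: [-14.3, -1.6, 7.4]
lid frame tcp [-0.1029 -0.062   0.0567]
time: 42.4
tool_pos: [0.3959, 0.2424, 0.2394]
ee_rot: [0.023, 1.566, -0.021]
force: [1.0, -0.9, 0.7]
grip_width: 0.005
time: 43.2
tool_pos: [0.3515, 0.4824, 0.2378]
ee_rot: [0.02, 1.57, -0.02]
force: [0.3, -0.6, 0.5]
grip_width: 0.005
t 43.2 p [0.3515 0.4824 0.2378] F [ 0.3 -0.6  0.5] M [-0.05  0.06  0.01] g 0.005
[[0.0, 0.026, 1.0], [-0.0, 1.0, -0.026], [-1.0, -0.0, 0.0]] [ 0.743  0.23   1.551 -0.     1.361 -0.802]
side a 133 out [84.3 90.3 95.3] z [ 64.   87.7 112. ] slope-theta 0.08
side b 22 out [78.  80.7 83.7] z [106.5 109.2 111.5] slope-theta -1.99
side c 28 out [78.5 80.8 84.4] z [105.5 108.8 112.4] slope-theta 2.39
side d 157 out [84.1 90.2 95.7] z [ 62.6  87.8 111.1] slope-theta 0.09
top a 107 out [82.8 87.4 92.3] z [ 63.8  82.1 114. ] slope-theta -3.04
top b 55 out [80.6 83.1 85.9] z [ 99.8 109.5 115.4] slope-theta -0.11
top c 54 out [81.  83.2 86.7] z [ 98.9 109.9 113.7] slope-theta -0.1
top d 111 out [82.4 87.1 92.5] z [ 63.6  77.5 114.2] slope-theta -3.03
```

View pics/t_end.png

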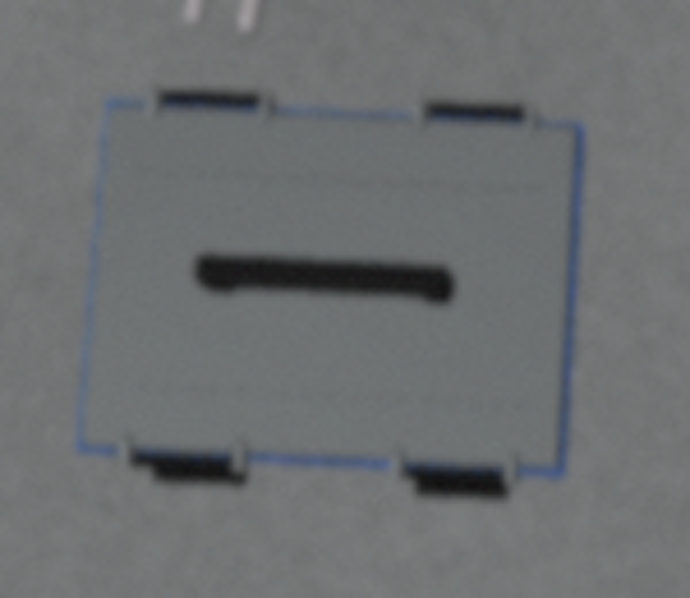

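View pics/s_end.png

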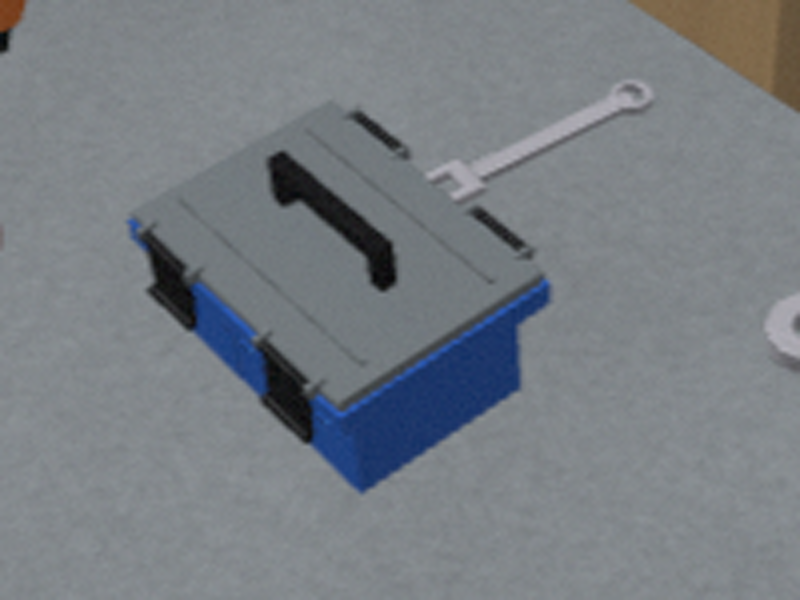

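The top crop shows all four flaps tight against the rim: b and c at about (210,100) and (475,112), d and a at about (460,480) and (195,467). The side crop shows the lid flat, with the front pair hanging at about (170,290) and (288,400), and the spanner where it was.

```bash
python3 -c "
from cell import *; print(sign_off())"
```

```text
the job is handed in; nothing more can be done
None
```

I seated the lid on the rim with all four clips open, then snapped the clips home in the order a, c (one diagonal) and then b, d. The job was handed in at 43.3 s of the 72 s allowed.

- **Lid:** it went down without resistance to the expected height. The plate top measured 110 mm above the bench and level to within 0.05° before any clip was touched.
- **Clips:** each one gave a clear jump and then a firm stop. All four stopped with the fingers 103–105 mm from the lid's centre line, which fits them being shut. The highest push I read was about 18 N, on clip d. I read the force only between short steps, so a brief higher peak could have gone unseen.
- **Final camera check:** the depth fits for clips a and d gave 0.08–0.09 rad in the last check, right at the 0.08 limit. Clip a read 0.06–0.09 over the earlier checks, so that fit is only rough. Their edges lay about 92–96 mm out (92 mm is shut), whereas an unlatched clip would stand near 103 mm. Clips b and c face away from the cameras, so I checked them only from above, where both lie tight to the rim, and by their jump and stop.
- **Camera disagreement:** the top and wrist cameras disagreed by 2–4 mm on positions. I placed the lid using the wrist camera and corrected it from the grasp.
- **Other things on the bench:** I didn't touch any of them, but I checked only the spanner and part of the bearing in the last pictures. At hand-in the arm was clear of everything.

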